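# Unlock the soaking pot and tip in the beads

### The arm

A 7-joint arm with a two-finger parallel gripper is mounted at the origin on the work surface. World frame = base frame: x ahead of the robot, y to its left, z up, the work surface at z = 0. Lengths are in m, angles in rad, forces in N, time in s.
With the tool pointing down it reaches from about 0.4 to 0.75 m from the base axis. Payload 19.5 kg.
Tool frame: the origin (TCP) lies midway between the tips of the shut fingers; the grasp point (between the pads) lies 19 mm behind it; z points along the fingers, y is the line along which they close (so a half turn about z gives the same grasp; the last joint's range is limited). The gripper opens to 85 mm and grips with 20 to 120 N. Pads are 22 mm wide; open, the fingers measure 114 mm over their backs; the gripper's body (76 mm by 85 mm) begins 54 mm behind the grasp point. The pads swing forward as they close: fully open they stand 13 mm farther back than shut.
Start: joints at [1.298, 0.707, -0.028, 1.485, 0.022, 0.951, -0.075], TCP at [0.132, -0.56, 0.231] pointing down, gripper open.
Joint ranges: [-2.71, 2.71], [-0.32, 2.16], [-1.57, 1.52], [0, 2.45], [-1.46, 4.6], [0, 2.02], [-2.83, 2.83]. Speed limits (rad/s): [1.89, 1.89, 2.57, 2.57, 3.01, 3.01, 3.01].

### API

Orientations are given as a rotation vector (axis times angle).
In Python, from workcell import env gives the robot as it stands. Calls block until the motion is done:
- env.movep(position, orientation): joint-space move of the TCP to a pose.
- env.move_l(position, max_speed=0.15, rotation=None, stop_force=None): straight line of the TCP; rotation=None keeps the orientation; max_speed is the mean speed in m/s. With stop_force (N) it stops when the force on the tool has changed by that much, and returns True; else False.
- env.goto_joints(angles): joint-space move.
- env.grip(opening, effort=None): finger opening in m; effort is the grip in N (None keeps the last); returns when the fingers have stopped.
- env.wait(seconds).
- env.ik(position, orientation): joint angles nearest the present ones, or None.
- env.observe(): the state.
- env.read_camera(name): name is "scene" or "top" or "wrist"; returns a dict with "pixels" (384x512x3 uint8, blue, green, red), "vfov" (degrees; the focal length in pixels is half the picture's height over the tangent of half this angle, whatever the lens; pixels are square), "cx", "cy" (the principal point, pixels), "position" and "rotation" of the camera in the world; the wrist camera has in their place "hand_eye" (4x4, takes a point from camera to tool coordinates, whose origin is the TCP and whose axes are the flange's). Camera axes: x right, y up, looking along -z (the intrinsics and any distortion apply to the point x, -y, -z); pixel columns grow to the right and rows downward; lengths in m; the calibration is good to about 2 mm. The wrist camera is an equidistant fisheye: a pixel r from the principal point sees the ray r / f radians off the axis. A picture is of the moment at which its call begins: read the wrist's pose just before it. There is no depth.
A pose or a line that the arm cannot do raises env.PlanningError and nothing moves.
- env.close_job(): hands the job in; it is judged then, once.
The state is a dict: "time": time; "q": joint angles; "joint_velocities": joint speeds; "joint_torque": joint torques, N m; "position": TCP position; "orientation": TCP orientation; "contact_force": force on the tool from outside, world axes, zero at the start; "torque": the same for the moment, N m; "gripper_width": finger opening in m; "grasp_force": force on a finger pad.
Only numpy, scipy, OpenCV 4.12 (cv2) and the standard library are available. Lean on these libraries where they do the work, as an engineer would, in place of code of your own. Each camera call takes 0.05 s, during which the arm holds its last target. There are 200 camera calls.

### The job

Draw the locking pin up out of its bore beside the soaking pot and park it in the parking bracket: slide it in sideways through the open side of the slot, all the way in, with its collar between the two forks, and let it stand there. Then swing the pot's cover fully aside, tip all six beads out of their cup into the pot, and stand the empty cup upright on the bench. Leave the pin parked, the cover open and everything else on the bench where it stands.

Things in the scene. Friction and masses are not known exactly. Their poses are not given: they have to be found in the camera images.
- soaker: Soaking pot fixed to the bench: base plate 8 thick, open round steel pot, square bore block, pivot post. Origin on the bench under the pot's centre, z up. In this frame (mm): pot axis (0, 0), outer radius 62, wall 4, inner floor 12 high, rim 70 high; cover pivot (90, 0); bore (5, 92) in a block 36 x 36, top 73 high, hole 14 wide. The plate reaches from x -72 to 113, y -70 to 116.
- pot_floor (a point): Centre of the pot's inner floor, 12 mm above the bench.
- bore_mouth (a point): Centre of the top of the bore block's hole, 73 mm above the bench. The cover's ear (6 mm thick, 75 to 81 mm above the bench, hole 14 wide) lies over it while the cover is shut, and the pin goes down through both.
- pivot (a point): Cover's pivot axis (vertical), at the height of the cover's underside, 75 mm above the bench.
- cover (a joint): Angle of the flat grey swing cover about the vertical pivot, rad: 0 shut (locked by the pin), grows anticlockwise seen from above (its free end swings to the soaker's -y side) to a stop at 1.85. It stays where it is left. The cover is a disc of radius 70, 75 to 81 mm above the bench, its centre 90 mm from the pivot.
- cover_grip (a point): Top of the cover's upright round grip: diameter 16, 44 tall (81 to 125 mm above the bench), 140 mm from the pivot on the line through the disc's centre. Moves with the cover.
- pin: Plain steel locking pin, 105 mm long, standing in the bore at the start. Origin at its lower end, z along it to the top. Shaft diameter 12 from 0 to 50, round collar diameter 30 from 50 to 55, round grip stem diameter 16 from 55 to 105. At the start its collar lies on the cover's ear and the shaft goes 50 mm down.
- pin_collar (a point): On the pin's axis, at the underside of its collar (50 mm above its lower end).
- park: Aluminium parking bracket, fixed to the bench beside the soaking pot: a foot, an upright wall at x = +20 to +32 and two level forks, 46 wide over all, reaching from the wall to x = -24. Origin on the bench under the parked pin's axis, z up. The slot is open towards -x only; short flared lips in front of the forks reach to x = -35 and 89 mm high.
- park_seat (a point): Seat of the parked pin: on its axis, on top of the lower fork, 70 mm above the bench; the collar's underside comes to rest here. Lower fork 64 to 70 mm high, slot 17 wide for the shaft, closed at x = +8. Upper fork 81 to 85 mm high, slot 23 wide for the stem. The collar fits the 11 mm gap between them and cannot pass a fork from above.
- cup: Grey plastic tapered cup with the six beads in it: 75 mm tall, outer diameter 54 at the foot and 68 at the rim, wall 3. Origin at the centre of its foot, z up to the mouth.
- cup_rim (a point): Centre of the cup's mouth, 75 mm above its foot.
- bead0: Chunky round clay bead, terracotta, 16 mm across, in the cup at the start. Origin at its centre.
- bead1: Chunky round clay bead, terracotta, 16 mm across, in the cup at the start. Origin at its centre.
- bead2: Chunky round clay bead, terracotta, 16 mm across, in the cup at the start. Origin at its centre.
- bead3: Chunky round clay bead, terracotta, 16 mm across, in the cup at the start. Origin at its centre.
- bead4: Chunky round clay bead, terracotta, 16 mm across, in the cup at the start. Origin at its centre.
- bead5: Chunky round clay bead, terracotta, 16 mm across, in the cup at the start. Origin at its centre.
- bottle: Bystander: white plastic bottle, diameter 60, 150 tall. Origin under its centre.
- jar: Bystander: glass jar with a grey cap, diameter 66, 85 tall. Origin under its centre.
- mug: Bystander: empty white mug, diameter 72, 75 tall, handle at its +y. Origin under its centre.
- tape: Bystander: roll of tape lying flat, diameter 90, 22 thick. Origin under its centre.
- brush: Bystander: brush lying flat, 160 mm long along its x. Origin under its centre.
- vase: Bystander: small mended terracotta vase, diameter 92, 110 tall. Origin under its centre.
Things that resemble listed ones, but are neither listed nor needed, are in the scene too. What is shaped like the cup but green or yellow is not meant.

How it is judged:
By the outcome, as a careful person would: the job done as asked, in the order asked, and still so for the second after the job is handed in, with the robot touching nothing.
It also fails if it takes over 72 s, if anything falls off the work surface, if the arm or the gripper's body presses on something with over 40 N, if the wrist force passes 120 N, or if a joint passes its speed limit or range.

## Working session

There is one attempt and no reset: what is moved stays moved. The work goes in short steps, each a Python script; the robot and the scene stay as the last script left them, time stands still between calls to the robot, and variables do not carry over. Pictures are saved under pics/ and viewed, at most 10 in all, crops included, and the job is handed in when it is done.

```bash
ls; mkdir -p pics; python3 - <<'E'
from workcell import env
import cv2,numpy as np,pickle
d={}
for n in("scene","top","wrist"):
    o=env.observe()
    c=env.read_camera(n); d[n]=c; cv2.imwrite(f"pics/{n}0.png",c["pixels"])
    print(n,{k:(np.round(v,4).tolist() if not isinstance(v,str) else v) for k,v in c.items() if k!="pixels"})
print(o)
a=np.vstack([cv2.resize(d[n]["pixels"],(800,600)) for n in("scene",)])
cv2.imwrite("pics/s.png",a); cv2.imwrite("pics/t.png",cv2.resize(d["top"]["pixels"],(800,600),interpolation=cv2.INTER_CUBIC))
E
```

```text
pics
scene {'vfov': 46.4255, 'cx': 256.9766, 'cy': 193.9512, 'position': [1.2982, 0.7013, 0.8344], 'rotation': [0.4767, 1.1044, 2.1317]}
top {'vfov': 46.2777, 'cx': 257.923, 'cy': 191.1205, 'position': [0.436, -0.0285, 1.2968], 'rotation': [0.0717, -0.0638, -1.5945]}
wrist {'vfov': 65.7065, 'cx': 258.9951, 'cy': 188.6359, 'hand_eye': [[0.0003, 0.9505, 0.3107, 0.0784], [1.0, -0.0002, -0.0004, 0.0012], [-0.0003, 0.3107, -0.9505, -0.1421], [0.0, 0.0, 0.0, 1.0]]}
{'time': 0.1, 'q': array([ 1.29830785,  0.70700549, -0.02764057,  1.48491694,  0.02200868,
        0.95092961, -0.07552515]), 'joint_velocities': array([ 0.00069564, -0.00141318,  0.00124256, -0.00137424, -0.00055203,
       -0.0014798 , -0.00012984]), 'joint_torque': array([ 1.79371778e-03, -8.84298849e+01,  1.23664431e+00, -2.36452460e+01,
        1.70683296e-02,  4.92585372e-03, -9.25424933e-05]), 'position': array([ 0.13148597, -0.55953037,  0.23090258]), 'orientation': array([-3.11975848e+00, -3.61603033e-01,  2.05292369e-04]), 'contact_force': array([-0.46002466, -0.53161025,  1.06020798]), 'torque': array([-0.05641648,  0.00285345, -0.00317649]), 'grasp_force': 0.0, 'gripper_width': 0.08524287207075942}
```

View pics/t.png

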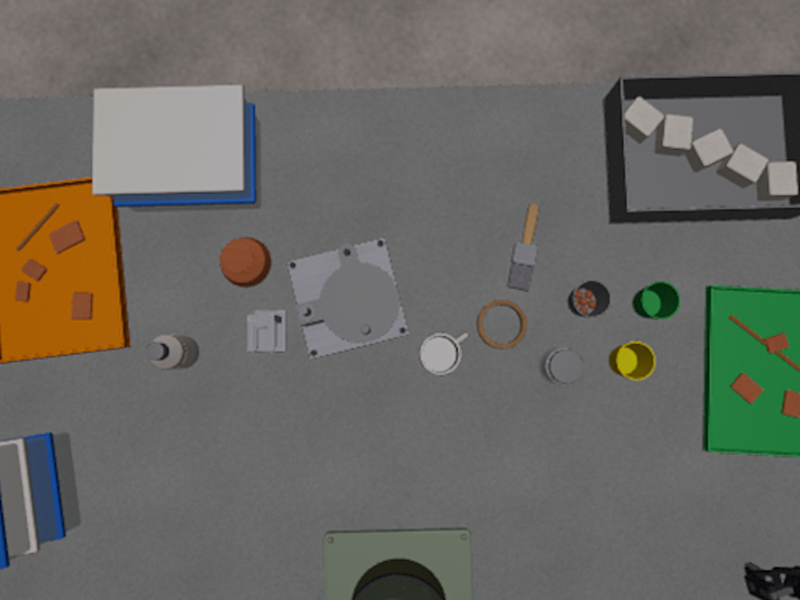

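View pics/s.png

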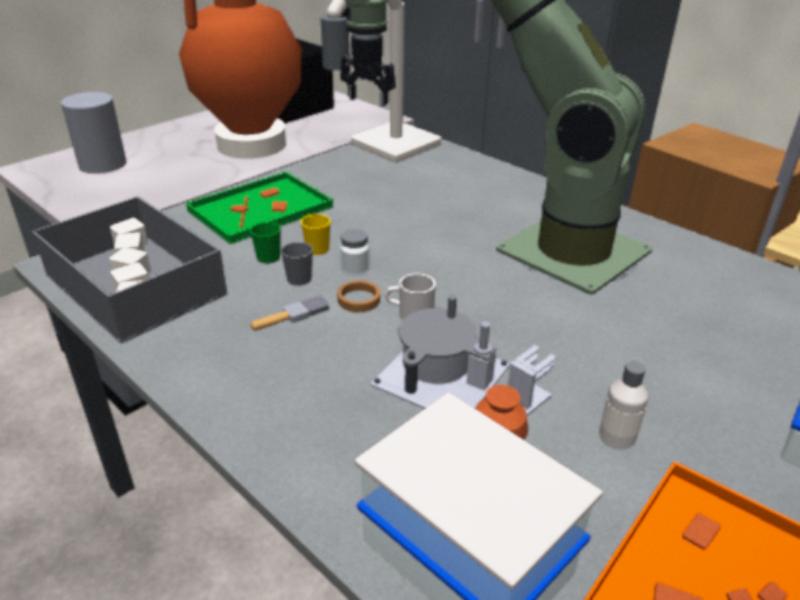

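The top view (800 px wide) shows the pot at about (358,303), the pin at (308,312), the pivot at (347,252), the cover grip at (366,329), the park at (266,330) and the grey cup with beads at (590,299). Next I'll enlarge these.

```bash
python3 - <<'E'
import cv2,numpy as np
t=cv2.imread("pics/top0.png");s=cv2.imread("pics/scene0.png")
a=cv2.resize(t[145:235,150:270],(800,600),interpolation=cv2.INTER_CUBIC);cv2.imwrite("pics/tc.png",a) # 6.667
b=cv2.resize(s[180:270,235:355],(800,600),interpolation=cv2.INTER_CUBIC);cv2.imwrite("pics/sc.png",b)
E
```

```text
(no output)
```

View pics/tc.png

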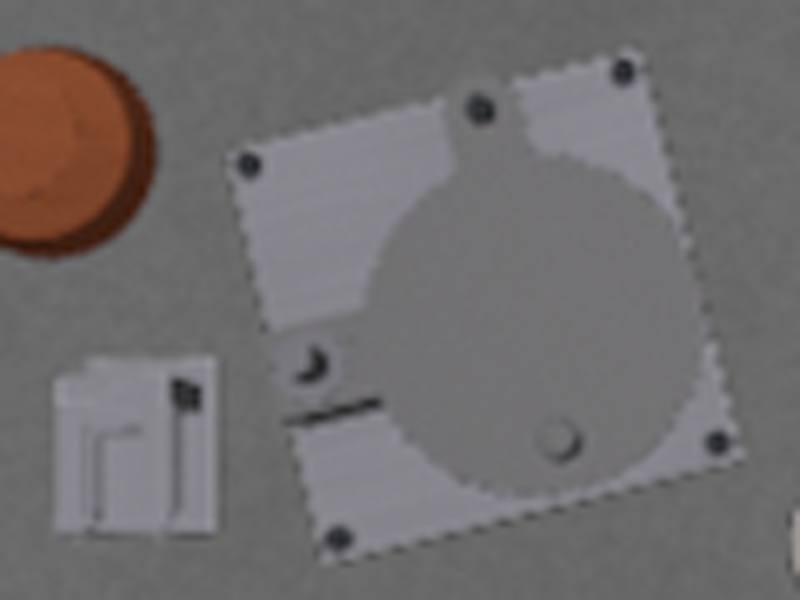

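View pics/sc.png

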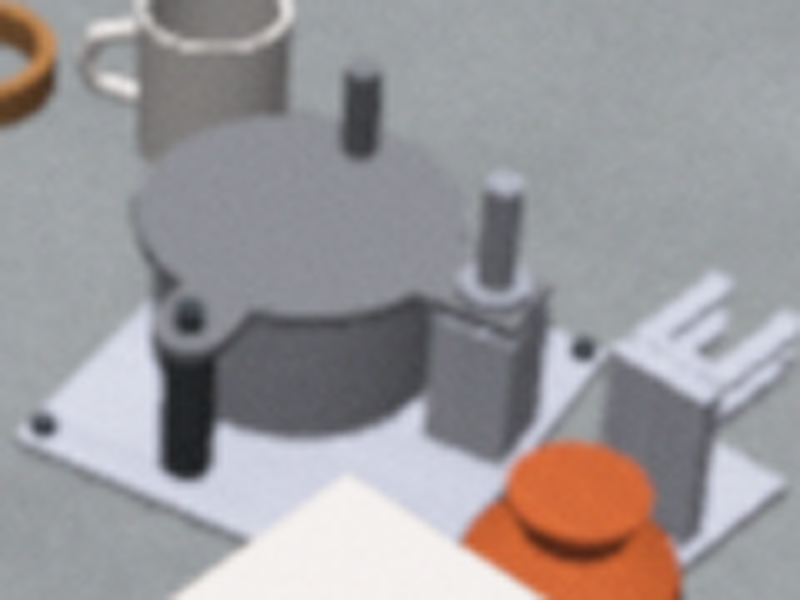

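The crop gives plate corners TL (228,152), TR (640,50), BR (743,458), BL (325,562), and the cover grip top at (557,438). The scene crop gives the pin top at (505,183) and the grip top at (363,68). I'll fit the poses, then take a closer look with the wrist camera.

```bash
cat > h.py <<'E'
import numpy as np,cv2,json
from scipy.spatial.transform import Rotation as R
from scipy.optimize import least_squares
CAM={"scene":dict(v=46.4255,c=(256.9766,193.9512),p=[1.2982,.7013,.8344],r=[.4767,1.1044,2.1317]),
"top":dict(v=46.2777,c=(257.923,191.1205),p=[.436,-.0285,1.2968],r=[.0717,-.0638,-1.5945])}
HE=np.array([[.0003,.9505,.3107,.0784],[1,-.0002,-.0004,.0012],[-.0003,.3107,-.9505,-.1421],[0,0,0,1]])
def wcam(pos,ori): # camera pose from tool pose
    Rt=R.from_rotvec(ori).as_matrix(); return dict(v=65.7065,c=(258.9951,188.6359),p=pos+Rt@HE[:3,3],M=Rt@HE[:3,:3],fish=1)
def cam(c):
    c=CAM[c] if isinstance(c,str) else c
    return c, 192/np.tan(np.radians(c['v']/2)), c.get('M') if 'M' in c else R.from_rotvec(c['r']).as_matrix()
def proj(c,X):
    c,f,M=cam(c); q=(np.atleast_2d(X)-c['p'])@M; q=q*[1,-1,-1]
    if 'fish' in c:
        h=np.hypot(q[:,0],q[:,1]); s=np.arctan2(h,q[:,2])/np.maximum(h,1e-9)
        return q[:,:2]*s[:,None]*f+c['c']
    return q[:,:2]/q[:,2:]*f+c['c']
def ray(c,px,z):
    c,f,M=cam(c); d=(np.array(px,float)-c['c'])/f
    if 'fish' in c: t=np.hypot(*d); d=np.array([*(d/max(t,1e-9)*np.sin(t)),np.cos(t)])
    else: d=np.array([*d,1])
    w=M@(d*[1,-1,-1]); p=np.array(c['p']); return p+w*(z-p[2])/w[2]
def frame(th,pts): # th=x,y,yaw ; pts local
    c,s=np.cos(th[2]),np.sin(th[2]); pts=np.atleast_2d(pts)
    return np.c_[th[0]+c*pts[:,0]-s*pts[:,1],th[1]+s*pts[:,0]+c*pts[:,1],pts[:,2]]
def fit(obs,th0): # obs: list (cam,px,local pt)
    f=lambda t:np.concatenate([(proj(c,frame(t,p))[0]-px) for c,px,p in obs])
    r=least_squares(f,th0,loss='soft_l1'); return r.x,r.fun.reshape(-1,2)
E
python3 - <<'E'
from h import *
T=lambda x,y:(150-.5+(x+.5)/6.667+0,145-.5+(y+.5)/6.667)
S=lambda x,y:(235-.5+x/6.667,180-.5+y/6.667)
obs=[("top",T(228,152),(.113,.116,.008)),("top",T(640,50),(.113,-.07,.008)),("top",T(743,458),(-.072,-.07,.008)),("top",T(325,562),(-.072,.116,.008)),
("top",T(557,438),(-.05,0,.125)),("scene",S(505,183),(.005,.092,.136)),("scene",S(363,68),(-.05,0,.125))]
th,r=fit(obs,[.55,.05,.2]);print(th,r.round(1).tolist())
for n,p in dict(pin=(.005,.092,.136),grip=(-.05,0,.125),pivot=(.09,0,.081),pot=(0,0,0)).items():print(n,frame(th,p).round(4))
P=lambda x,y:(x*.64,y*.64)
for n,px,z in[("cup",(590,299),.0375),("jar",(563,364),.05),("yellow",(634,360),.04),("green",(659,300),.04),("tape",(501,324),.02),("mug",(440,354),.04),("vase",(245,261),.1),("bottle",(172,350),.08),("park",(266,330),.04)]:
    print(n,ray("top",P(*px),z).round(3))
print("park S",ray("scene",S(735,330),.085).round(3))
E
```

```text
[0.53754744 0.05296061 0.21982812] [[-0.4, -0.3], [0.1, -0.5], [0.1, 0.2], [-0.3, 0.4], [-0.0, -0.1], [-0.2, -0.4], [0.1, -0.4]]
pin [[0.5224 0.1438 0.136 ]]
grip [[0.4888 0.0421 0.125 ]]
pivot [[0.6254 0.0726 0.081 ]]
pot [[0.5375 0.053  0.    ]]
cup [ 0.536 -0.36   0.038]
jar [ 0.421 -0.303  0.05 ]
yellow [ 0.424 -0.432  0.04 ]
green [ 0.53  -0.482  0.04 ]
tape [ 0.495 -0.2    0.02 ]
mug [ 0.444 -0.087  0.04 ]
vase [0.611 0.247 0.1  ]
bottle [0.462 0.379 0.08 ]
park [0.494 0.223 0.04 ]
park S [0.478 0.23  0.085]
```

```bash
python3 - <<'E'
from workcell import env
from h import *
env.movep([.46,.185,.25],[np.pi,0,0])
o=env.observe(); c=env.read_camera("wrist"); cv2.imwrite("pics/w1.png",c["pixels"])
json.dump([o["position"].tolist(),o["orientation"].tolist()],open("w1.json","w"))
w=wcam(o["position"],o["orientation"])
print(o["time"],o["position"],o["orientation"],o["q"].round(2))
print(proj(w,[[.5224,.1438,.136],[.494,.223,.08]]))
cv2.imwrite("pics/w1b.png",cv2.resize(c["pixels"],(800,600),interpolation=cv2.INTER_CUBIC))
E
```

```text
3.0167 [0.46025955 0.18441026 0.25000691] [ 3.14143031e+00 -1.45973897e-03  1.71404308e-04] [-0.54  0.57  0.17  1.74 -0.12  0.84 -1.89]
[[304.59879878 114.11977932]
 [221.32658664 137.27621239]]
```

View pics/w1b.png

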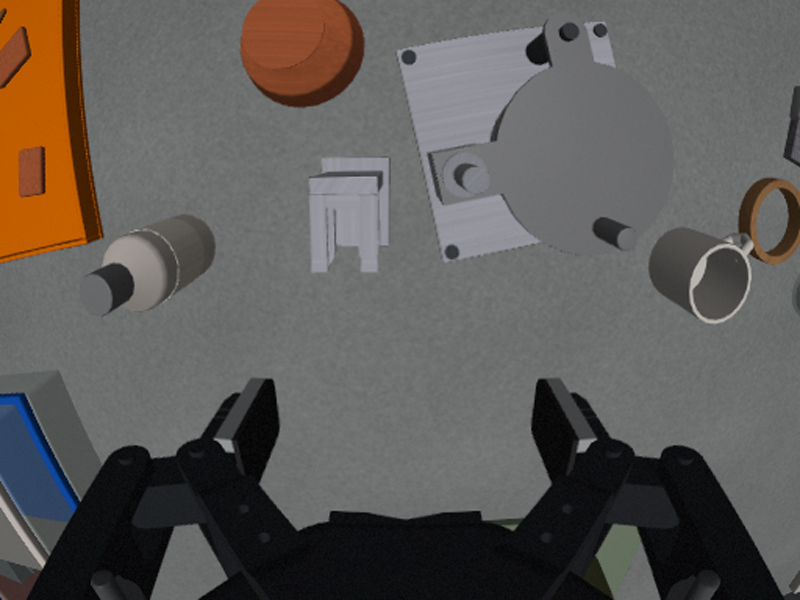

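Wrist view: the pin top at (477,179) is within 1 px of the fit. The park is at (345,220), slot open towards the robot. I'll enlarge the park.

```bash
python3 - <<'E'
import cv2
a=cv2.imread("pics/w1.png")[92:182,180:270]
a=cv2.resize(a,(600,600),interpolation=cv2.INTER_CUBIC); cv2.imwrite("pics/pc.png",cv2.convertScaleAbs(a,alpha=1.3))
E
```

```text
(no output)
```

View pics/pc.png

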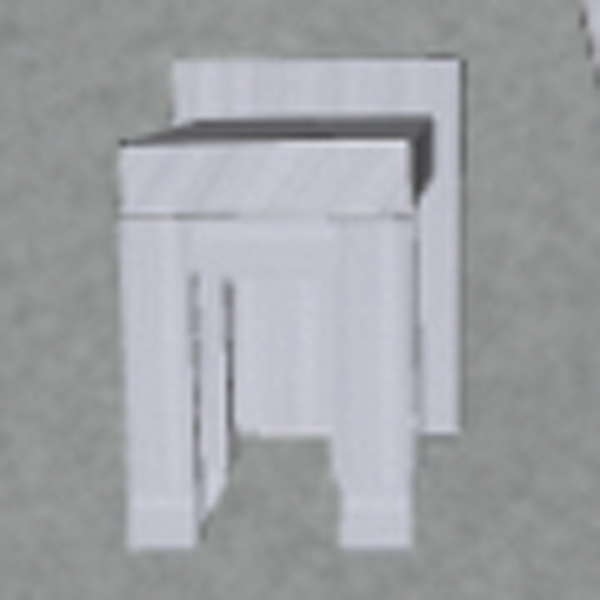

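```bash
python3 - <<'E'
from h import *
p,o=json.load(open("w1.json")); w=wcam(np.array(p),np.array(o))
Q=lambda x,y:(180-.5+(x+.5)/6.667,92-.5+(y+.5)/6.667)
for zw in(.085,.089,.095):
  for zl in(.085,.089):
    obs=[(w,Q(121,141),(.032,.023,zw)),(w,Q(411,140),(.032,-.023,zw)),(w,Q(121,215),(.02,.023,zw)),(w,Q(413,215),(.02,-.023,zw)),
    (w,Q(127,549),(-.035,.023,zl)),(w,Q(412,549),(-.035,-.023,zl))]
    th,r=fit(obs,[.49,.22,0]);print(zw,zl,th,r.round(1).tolist())
    print(proj(w,frame(th,[(.0,.0115,.085),(0,-.0115,.085),(.032,-.023,.004),(.032,.023,.004)])).round(1).tolist())
print([Q(*q) for q in[(192,380),(333,380),(462,58),(172,62)]])
E
```

```text
0.085 0.085 [ 0.48919599  0.22451329 -0.01964356] [[-0.3, -0.4], [0.3, -0.4], [-0.1, -0.1], [-0.1, -0.1], [0.4, 0.4], [-0.2, 1.0]]
[[208.6, 142.5], [230.3, 142.6], [245.1, 108.5], [209.9, 108.5]]
0.085 0.089 [ 0.48936945  0.22432143 -0.01464356] [[-0.2, -0.5], [0.4, -0.7], [-0.0, -0.2], [0.0, -0.4], [-0.0, 1.4], [-0.1, 1.8]]
[[208.8, 142.4], [230.5, 142.4], [245.2, 108.3], [210.0, 108.5]]
0.089 0.085 [ 0.48942989  0.22419229 -0.02431073] [[-0.6, -0.5], [0.6, -0.3], [-0.5, -0.1], [0.1, 0.1], [0.5, 0.1], [-0.1, 0.9]]
[[208.9, 142.2], [230.6, 142.4], [245.5, 108.4], [210.3, 108.2]]
0.089 0.089 [ 0.48964178  0.22400318 -0.02053109] [[-0.6, -0.6], [0.6, -0.6], [-0.4, -0.2], [0.2, -0.2], [0.1, 1.0], [0.0, 1.6]]
[[209.1, 142.0], [230.8, 142.2], [245.6, 108.2], [210.3, 108.1]]
0.095 0.085 [ 0.48977761  0.22378972 -0.02995906] [[-1.3, -0.6], [0.8, -0.2], [-1.2, 0.0], [0.3, 0.5], [0.6, -0.3], [0.1, 0.7]]
[[209.3, 141.8], [231.0, 142.1], [246.0, 108.2], [210.7, 107.9]]
0.095 0.089 [ 0.49004576  0.22358331 -0.02761999] [[-1.1, -0.8], [0.9, -0.5], [-1.1, -0.2], [0.4, 0.2], [0.2, 0.5], [0.2, 1.4]]
[[209.5, 141.6], [231.2, 141.9], [246.1, 108.0], [210.8, 107.7]]
[(208.3735563221839, 148.57214639268037), (229.52249887505624, 148.57214639268037), (248.87153142342885, 100.2745612719364), (205.37370631468426, 100.87453127343633)]
```

```bash
python3 - <<'E'
from workcell import env
from h import *
rv=[np.pi,0,0]
env.grip(.05,60)
env.movep([.5224,.1438,.17],rv)
print(env.move_l([.5224,.1438,.106],.12,stop_force=15))
env.grip(0,60); o=env.observe(); print(o["time"],o["position"],o["gripper_width"],o["grasp_force"]); z0=o["position"][2]
env.move_l([.5224,.1438,z0+.068],.12)
o=env.observe();print(o["contact_force"],o["gripper_width"])
env.move_l([.424,.2256,z0+.068],.15)
d=z0-.106
env.move_l([.424,.2256,.099+d],.1)
print(env.observe()["contact_force"],env.observe()["time"])
print(env.move_l([.4905,.2245,.099+d],.05,stop_force=15))
o=env.observe();print(o["position"],o["contact_force"],o["gripper_width"],o["time"])
E
```

```text
False
5.125 [0.5225756  0.14392356 0.10650299] 0.014351893043167105 58.35777282714844
[-0.6679038  -0.56760301 -2.1098813 ] 0.013860447736049594
[ 0.06871179 -0.16237932 -1.39302164] 7.75
False
[0.49026906 0.22456915 0.09951393] [ 0.40384919  0.41896486 -1.0505399 ] 0.014372063643423406 9.2333
```

```bash
python3 - <<'E'
from workcell import env
from h import *
x,y,z=env.observe()["position"]
print(env.move_l([x+.005,y,z],.02,stop_force=8)); o=env.observe();print(o["position"],o["contact_force"])
x2=o["position"][0]-.001
env.move_l([x2,y,z],.03)
print(env.move_l([x2,y,z-.007],.02,stop_force=6)); o=env.observe();print(o["position"],o["contact_force"])
env.grip(.045,60); o=env.observe();print(o["position"],o["contact_force"])
env.move_l([x2,y,.2],.15)
env.move_l([.46,.185,.25],.2)
o=env.observe(); c=env.read_camera("wrist"); w=wcam(o["position"],o["orientation"])
print(o["time"],proj(w,[[.4893,.2245,.125]]))
a=c["pixels"][92:182,180:300]; cv2.imwrite("pics/p2.png",cv2.resize(a,(800,600),interpolation=cv2.INTER_CUBIC))
E
```

```text
True
[0.49299417 0.22459462 0.09916296] [-3.71059529  0.74162367  0.64852539]
True
[0.492215   0.22472893 0.09560076] [-1.00282476  0.74853148  6.44898459]
[0.4919245  0.22451857 0.0952734 ] [-0.41333418 -0.23970851  0.29249287]
11.8 [[214.76053401 148.81832153]]
```

View pics/p2.png

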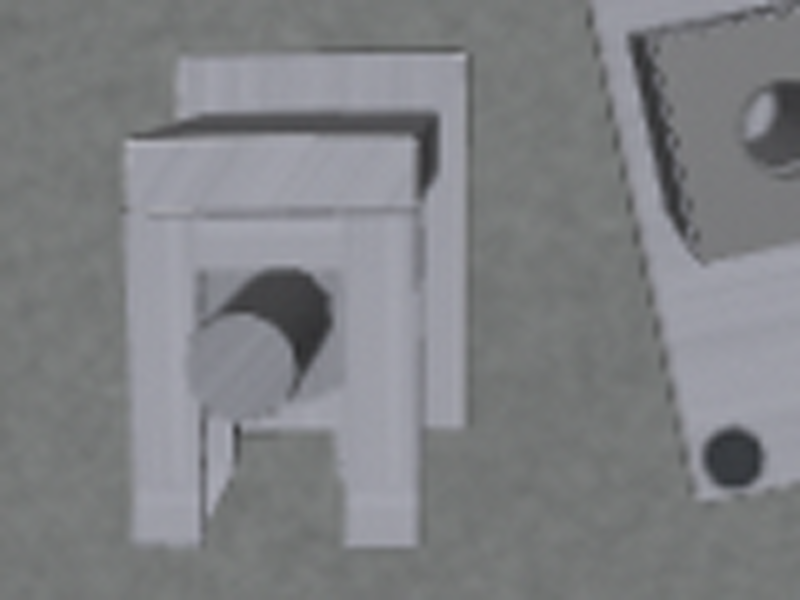

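The pin is parked: the stem is seated at the slot's inner end with the collar under the upper fork, and the bore is empty. Next is the cover.

```bash
python3 - <<'E'
from workcell import env
from h import *
pv=np.array([.6254,.0726]); y0=.2198
def pose(a,z):
    t=y0+a; d=-np.array([np.cos(t),np.sin(t)])
    return [*(pv+.14*d),z],(R.from_euler('z',t+np.pi)*R.from_rotvec([np.pi,0,0])).as_rotvec()
for a in(0,.9,1.85):
    q=env.ik(*pose(a,.092)); print(a,None if q is None else np.round(q,2))
env.grip(.045,25)
p,r=pose(0,.19); env.movep(p,r); print(env.observe()["q"].round(2))
p,r=pose(0,.092); print(env.move_l(p,.12,stop_force=15))
env.grip(0,25); o=env.observe(); print(o["time"],o["position"],o["gripper_width"],o["contact_force"])
E
```

```text
0 [ 0.45  1.17 -1.35  1.92  1.26  1.24  0.42]
0.9 [-0.35  1.06  0.85  1.67 -1.    0.9  -2.66]
1.85 [-0.13  1.1   0.44  1.12 -0.47  1.01 -2.3 ]
[ 0.47  0.97 -1.35  1.82  1.01  1.25  0.6 ]
False
15.6083 [0.48893241 0.04208042 0.09240081] 0.014704517561747947 [-0.59433312 -0.49064866  6.47006111]
```

```bash
python3 - <<'E'
from workcell import env
from h import *
pv=np.array([.6254,.0726]); y0=.2198
def pose(a,z):
    t=y0+a; d=-np.array([np.cos(t),np.sin(t)])
    return [*(pv+.14*d),z],(R.from_euler('z',t+np.pi)*R.from_rotvec([np.pi,0,0])).as_rotvec()
z=env.observe()["position"][2]
try:
  for a in np.linspace(0,1.85,11)[1:]:
    p,r=pose(a,z); s=env.move_l(p,.12,rotation=r,stop_force=25); o=env.observe()
    print(round(a,2),s,o["time"],o["q"].round(2),o["contact_force"].round(1),(o["position"]-p).round(4))
    if s: break
except env.PlanningError as e: print(e)
E
```

```text
0.18 False 15.975 [ 0.48  1.13 -1.26  1.89  1.22  1.16  0.7 ] [ 3.4  1.4 -1.2] [ 0.0004 -0.0001  0.0001]
0.37 False 16.3417 [ 0.53  1.15 -1.28  1.85  1.22  1.2   0.96] [ 4.3  1.9 -1.1] [0.0004 0.0003 0.0001]
0.55 False 16.7083 [ 0.56  1.17 -1.31  1.79  1.22  1.24  1.22] [ 3.5  3.7 -0.4] [0.0004 0.0005 0.0001]
0.74 False 17.075 [ 0.58  1.2  -1.32  1.72  1.23  1.29  1.49] [ 4.9  4.2 -0.3] [0.0003 0.0006 0.0001]
0.92 False 17.4417 [ 0.58  1.23 -1.34  1.63  1.23  1.33  1.75] [1.1 3.1 2. ] [-0.0002  0.0006  0.0001]
1.11 False 17.8083 [ 0.57  1.25 -1.36  1.53  1.24  1.38  2.01] [0.7 3.1 2. ] [-0.0003  0.0005  0.0001]
1.3 False 18.175 [ 0.55  1.28 -1.37  1.43  1.25  1.42  2.26] [-0.6  2.2  3.4] [-0.0003  0.0004  0.0001]
1.48 False 18.5417 [ 0.52  1.3  -1.38  1.32  1.26  1.46  2.51] [0.5 0.6 3.6] [-0.0002  0.0002  0.0001]
1.66 False 18.9083 [ 0.48  1.32 -1.39  1.21  1.27  1.5   2.76] [0.6 0.2 4. ] [-0.0001 -0.      0.0001]
the arm cannot follow that straight line within its joint ranges
```

```bash
python3 - <<'E'
from workcell import env
from h import *
pv=np.array([.6254,.0726]); y0=.2198
z=env.observe()["position"][2]
try:
  for a in (1.76,1.86,1.88):
    t=y0+a; p=[*(pv-.14*np.array([np.cos(t),np.sin(t)])),z]
    s=env.move_l(p,.08,stop_force=12); o=env.observe()
    print(a,s,o["time"],o["contact_force"].round(1),(o["position"]-p).round(4),o["q"].round(2))
    if s: break
except env.PlanningError as e: print(e)
env.grip(.05,25); p=o["position"]; env.move_l([p[0],p[1],.25],.2)
r=R.from_rotvec(o["orientation"]).as_matrix(); print(r.round(2))
c=env.read_camera("top")["pixels"][90:290,120:440]; cv2.imwrite("pics/t3.png",cv2.resize(c,(800,500),interpolation=cv2.INTER_CUBIC))
s=env.read_camera("scene")["pixels"]; cv2.imwrite("pics/s3.png",s)
E
```

```text
1.76 False 19.225 [ 1.2 -3.5  2.7] [-0.0001 -0.0005  0.    ] [ 0.45  1.33 -1.4   1.15  1.28  1.52  2.78]
1.86 False 19.55 [ 3.1 -5.1  3.3] [ 0.0001 -0.0005  0.    ] [ 0.43  1.35 -1.44  1.09  1.31  1.56  2.81]
1.88 False 19.8 [-21.3 -11.6  11. ] [-0.0018 -0.0018 -0.0001] [ 0.42  1.36 -1.45  1.08  1.33  1.57  2.81]Traceback (most recent call last):
  File "<stdin>", line 12, in <module>
workcell.PlanningError: the arm cannot follow that straight line within its joint ranges
```

```bash
python3 - <<'E'
from workcell import env
from h import *
o=env.observe(); p=o["position"]; print(o["gripper_width"],p)
for z in(.2,.18,.16,.145):
  done=False
  for dy in (0,-.4,-.8,.4):   # reduce yaw
    rr=(R.from_euler('z',dy)*R.from_rotvec(o["orientation"])).as_rotvec()
    try: env.move_l([p[0],p[1],z],.15,rotation=rr if dy else None); done=True; print("ok",z,dy); break
    except env.PlanningError: pass
  if done: break
o=env.observe(); print(o["q"].round(2),o["position"],o["time"])
E
```

```text
0.04995248840254378 [ 0.69600617 -0.04808909  0.09244309]
ok 0.2 -0.4
[ 0.4   1.22 -1.46  0.96  1.22  1.69  2.49] [ 0.6958436  -0.04821668  0.19906229] 21.0917
```

```bash
python3 - <<'E'
from workcell import env
from h import *
for z in(.35,.3):
  try: env.movep([.5,-.15,z],env.observe()["orientation"]); break
  except env.PlanningError as e: print(e)
o=env.observe(); print(o["q"].round(2),o["position"],o["time"])
env.goto_joints([.6,.6,0,1.4,0,1.1,0])
o=env.observe(); print(o["position"],o["orientation"],o["time"],o["contact_force"])
c=env.read_camera("wrist"); cv2.imwrite("pics/w4.png",c["pixels"]); w=wcam(o["position"],o["orientation"])
json.dump([o["position"].tolist(),o["orientation"].tolist()],open("w4.json","w"))
print(proj(w,[[.536,-.36,.0],[.536,-.36,.075]]))
t=env.read_camera("top")["pixels"]; 
v=np.zeros((600,800,3),np.uint8); v[:300,:400]=cv2.resize(c["pixels"],(400,300)); v[300:,:400]=cv2.resize(t,(400,300))
x,y=proj(w,[[.536,-.36,.04]])[0].astype(int); x=np.clip(x,60,452);y=np.clip(y,50,334)
v[:300,400:]=cv2.resize(c["pixels"][y-50:y+50,x-60:x+60],(400,300)); v[300:,400:]=cv2.resize(t[130:240,150:290],(400,300))
cv2.imwrite("pics/v4.png",v); print("crop",x,y)
az=np.radians(np.array([-34,-50,-65,-80,-90]))
def R0(a,p): # tool axis azimuth a, pitch p below horizontal; tool y horizontal
    zt=np.array([np.cos(a)*np.cos(p),np.sin(a)*np.cos(p),-np.sin(p)])
    out=[]
    for s in(1,-1):
        yt=s*np.array([-np.sin(a),np.cos(a),0]); out.append(R.from_matrix(np.c_[np.cross(yt,zt),yt,zt]))
    return out
for a in az:
  for p in np.radians([15,30,45]):
    for s,r in enumerate(R0(a,p)):
      zt=r.as_matrix()[:,2]; q=env.ik(np.array([.536,-.36,.05])+zt*.019,r.as_rotvec())
      if q is not None: print(np.degrees([a,p]).round(),s,np.round(q,2).tolist())
E
```

```text
[ 0.85  0.87 -1.56  1.43  0.87  1.66  2.45] [ 0.50066107 -0.14975653  0.34927431] 22.1333
[ 0.45316888 -0.34820031  0.31316244] [2.74534863 1.45121244 0.03002325] 24.3167 [ 0.03243056  0.90420917 -0.78054824]
[[298.42894622 122.00770761]
 [308.22782728 127.39437713]]
crop 303 124
[-34.  15.] 0 [0.03, 1.74, 0.85, 2.25, 2.88, 1.75, -2.66]
[-34.  15.] 1 [-0.05, 1.88, 1.07, 2.26, 2.87, 1.69, 0.2]
[-34.  30.] 0 [1.16, 1.71, -1.35, 2.22, 2.85, 1.62, -0.13]
[-34.  30.] 1 [1.09, 1.57, -1.13, 2.22, 2.86, 1.56, 2.74]
[-34.  45.] 0 [1.14, 1.52, -1.35, 2.11, 2.44, 1.42, -0.15]
[-34.  45.] 1 [0.99, 1.28, -0.91, 2.11, 2.54, 1.13, 2.56]
[-50.  15.] 0 [0.19, 1.46, 0.19, 2.19, 2.58, 1.62, -2.01]
[-50.  15.] 1 [0.19, 1.46, 0.19, 2.19, 2.58, 1.62, 1.13]
[-50.  30.] 0 [0.73, 1.36, -0.69, 2.17, 2.59, 1.62, -1.09]
[-50.  30.] 1 [0.73, 1.36, -0.69, 2.17, 2.59, 1.62, 2.05]
[-50.  45.] 0 [0.95, 1.39, -1.13, 2.07, 2.34, 1.49, -0.6]
[-50.  45.] 1 [0.87, 1.28, -0.91, 2.07, 2.34, 1.32, 2.36]
[-65.  15.] 0 [0.06, 1.42, 0.19, 2.04, 2.22, 1.33, -1.95]
[-65.  15.] 1 [0.06, 1.42, 0.19, 2.04, 2.22, 1.33, 1.19]
[-65.  
[... 219 characters left out ...]
2.1]
[-80.  15.] 0 [-0.12, 1.44, 0.41, 1.84, 1.8, 0.93, -1.78]
[-80.  15.] 1 [-0.23, 1.51, 0.63, 1.84, 1.79, 0.7, 1.27]
[-80.  30.] 0 [0.06, 1.25, 0.19, 1.87, 1.88, 0.87, -1.61]
[-80.  30.] 1 [0.06, 1.25, 0.19, 1.87, 1.88, 0.87, 1.53]
[-80.  45.] 0 [0.26, 1.12, -0.03, 1.83, 1.8, 0.75, -1.3]
[-80.  45.] 1 [0.14, 1.14, 0.19, 1.84, 1.81, 0.57, 1.75]
[-90.  15.] 0 [-0.41, 1.79, 1.21, 1.68, 0.01, 0.22, -0.34]
[-90.  15.] 1 [-0.01, 1.39, 0.19, 1.67, 1.55, 1.12, 1.66]
[-90.  30.] 0 [-0.3, 1.54, 1.01, 1.73, 0.24, 0.12, -0.37]
[-90.  30.] 1 [-0.35, 1.66, 1.22, 1.73, -1.13, 0.24, -2.22]
[-90.  45.] 0 [-0.11, 1.28, 0.7, 1.72, 0.71, 0.17, -0.6]
[-90.  45.] 1 [-0.22, 1.44, 1.06, 1.72, -1.18, 0.28, -1.97]
```

View pics/v4.png

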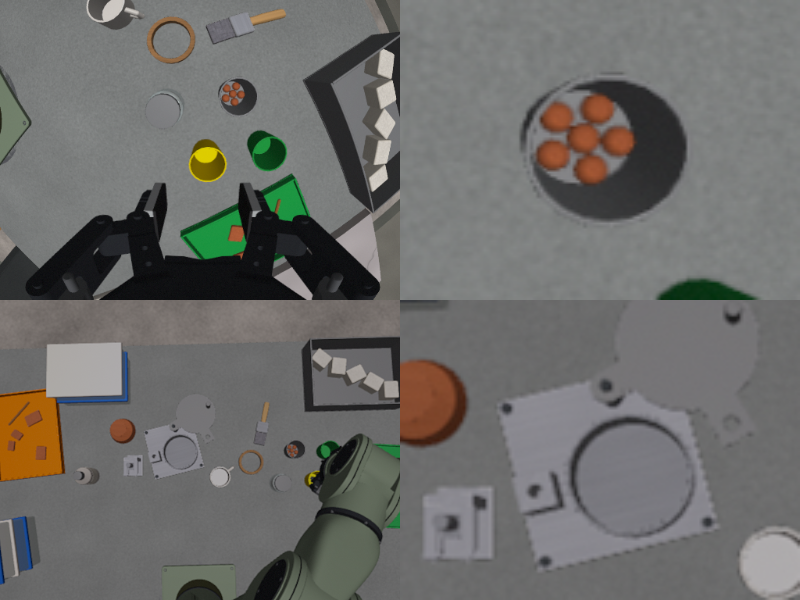

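The six beads sit in the grey cup and its rim is centred at (604,148) in the upper-right crop. In the top view the cover is fully aside, the pot is open and the pin is parked. Next I'll approach the cup from its +y side.

```bash
cat >> h.py <<'E'
def R0(a,p):
    zt=np.array([np.cos(a)*np.cos(p),np.sin(a)*np.cos(p),-np.sin(p)]); yt=np.array([-np.sin(a),np.cos(a),0])
    return R.from_matrix(np.c_[np.cross(yt,zt),yt,zt])
E
python3 - <<'E'
from workcell import env
from h import *
p,o=json.load(open("w4.json")); w=wcam(np.array(p),np.array(o))
c=ray(w,(304.2-.3,123.3-.2),.075); c2=ray("top",(590*.64-.3,299*.64-.3),.05); print(c,c2)
t=cv2.imread("pics/top0.png")
cup=c[:2]; json.dump(cup.tolist(),open("cup.json","w"))
r=R0(np.radians(-80),np.radians(30)); zt=r.as_matrix()[:,2]; g=np.array([*cup,.047])+.019*zt
env.grip(.085,40)
pre=g-.13*zt
env.movep(pre+[0,0,.15],r.as_rotvec()); o=env.observe(); print(o["q"].round(2),o["position"],o["time"])
env.move_l(pre,.2); o=env.observe(); print(o["q"].round(2),o["contact_force"],o["time"])
c=env.read_camera("wrist")["pixels"]; s=env.read_camera("scene")["pixels"]
w=wcam(o["position"],o["orientation"]);print("rim/foot/graspTCP px",proj(w,[[*cup,.075],[*cup,0],g])*800/512*.5)
v=np.vstack([cv2.resize(c,(400,300)),cv2.resize(s,(400,300))]); v=np.hstack([v,np.vstack([cv2.resize(c[60:210,150:350],(400,300)),cv2.resize(s[80:260,100:340],(400,300))])])
cv2.imwrite("pics/v5.png",v)
E
```

```text
[ 0.53424725 -0.35211403  0.075     ] [ 0.53538183 -0.35544599  0.05      ]
[-0.52  0.99  0.89  2.01  1.19  0.34 -0.97] [ 0.51738256 -0.2582159   0.25268464] 26.4833Traceback (most recent call last):
  File "<stdin>", line 11, in <module>
workcell.PlanningError: the arm cannot follow that straight line within its joint ranges
```

```bash
python3 - <<'E'
from workcell import env
from h import *
cup=np.array([.5345,-.353]); json.dump(cup.tolist(),open("cup.json","w"))
r=R0(np.radians(-80),np.radians(30)); zt=r.as_matrix()[:,2]; g=np.array([*cup,.047])+.019*zt
pre=g-.13*zt
env.goto_joints([.06,.95,.19,1.87,1.88,.87,-1.61]); o=env.observe(); print(o["position"],o["orientation"],o["time"])
env.movep(pre+[0,0,.06],r.as_rotvec()); print(env.observe()["q"].round(2))
env.move_l(pre,.2); o=env.observe(); print(o["q"].round(2),o["contact_force"],o["time"])
c=env.read_camera("wrist")["pixels"]; s=env.read_camera("scene")["pixels"]
w=wcam(o["position"],o["orientation"]);print("rim/foot/graspTCP px",proj(w,[[*cup,.075],[*cup,0],g])*400/512)
v=np.vstack([cv2.resize(c,(400,300)),cv2.resize(s,(400,300))]); v=np.hstack([v,np.vstack([cv2.resize(c[60:210,150:350],(400,300)),cv2.resize(s[80:260,100:340],(400,300))])])
cv2.imwrite("pics/v5.png",v)
E
```

```text
[ 0.5925836  -0.38042099  0.21953807] [ 1.45519778  1.44524289 -0.5873059 ] 27.4
[-0.17  0.99  0.16  2.04  1.58  0.91 -1.43]
[-0.16  1.12  0.15  2.02  1.65  0.92 -1.57] [0.15215731 0.34060754 0.79545042] 28.5083
rim/foot/graspTCP px [[201.493093   167.37980986]
 [201.57698886 104.58002527]
 [201.5835243  138.34094382]]
```

View pics/v5.png

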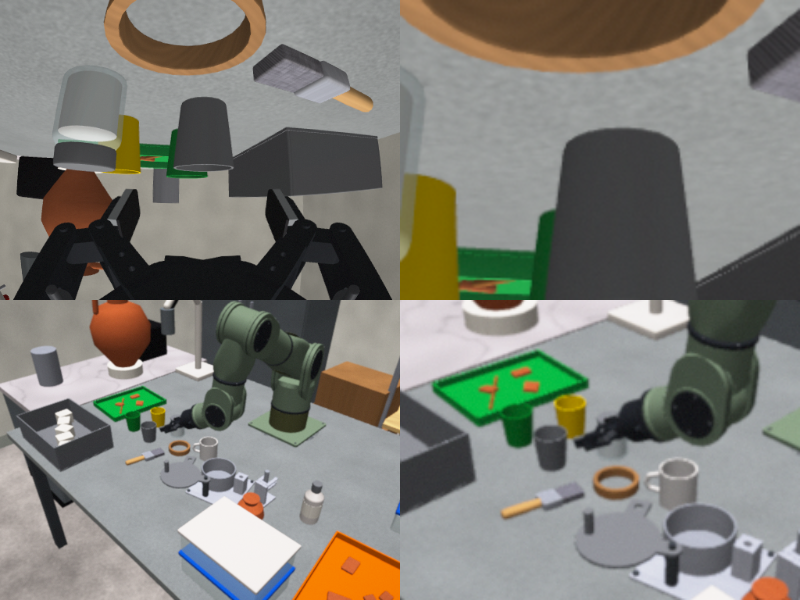

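```bash
python3 - <<'E'
from workcell import env
from h import *
cup=np.array([.5368,-.353]); json.dump(cup.tolist(),open("cup.json","w"))
r=R0(np.radians(-80),np.radians(30))*R.from_euler('z',np.pi); zt=r.as_matrix()[:,2]; g=np.array([*cup,.047])+.019*zt
q=env.observe()["q"].copy(); q[6]+=np.pi; env.goto_joints(q)
print(env.move_l(g-.11*zt,.2))
print(env.move_l(g,.12,stop_force=6)); o=env.observe(); print(o["q"].round(2),o["contact_force"],o["time"],(o["position"]-g).round(4))
env.grip(.03,40); o=env.observe(); print(o["gripper_width"],o["grasp_force"],o["contact_force"])
env.move_l(o["position"]+[0,0,.04],.1); o=env.observe(); print(o["gripper_width"],o["grasp_force"],o["contact_force"],o["time"])
json.dump([g.tolist(),r.as_rotvec().tolist(),o["q"].tolist()],open("g.json","w"))
pot=np.array([.5375,.053]); G=np.array([*cup,0])-g
for ad in(-90,-80,-65,-50,-35,-20,0):
  for sg in(1,-1):
    for tilt in(135,):
      a=np.radians(ad); h=np.array([np.cos(a),np.sin(a),0])
      W=R.from_rotvec(h*sg*np.radians(tilt))*R.from_euler('z',a-np.radians(-80))
      tcp=np.array([*pot,.135])-W.apply(np.array([0,0,.075])+G)
      q=env.ik(tcp,(W*r).as_rotvec())
      if q is not None: print(ad,sg,np.round(q,2).tolist(),tcp.round(3))
E
```

```text
False
False
[0.04 1.26 0.19 1.87 1.87 0.87 1.53] [ 0.16021669 -1.06763625 -0.63875316] 32.6917 [0.0003 0.0007 0.0002]
0.06367753231202104 41.63082059996668 [-2.19637731  3.19852671  7.33369219]
0.06328688254653633 43.7144975544652 [-0.39927875  0.06810448 -1.48192176] 33.5917
-90 1 [-1.16, 1.98, 1.29, 1.55, 0.32, 0.91, 0.16] [0.564 0.037 0.162]
-90 -1 [-0.81, 1.89, 1.29, 0.91, 0.16, 1.9, -1.18] [0.511 0.037 0.162]
-80 1 [-1.23, 2.02, 1.29, 1.71, 0.44, 0.68, -0.03] [0.566 0.041 0.162]
-80 -1 [-0.92, 1.9, 1.29, 1.1, 0.17, 1.66, -1.24] [0.514 0.032 0.162]
-65 1 [-1.3, 2.11, 1.3, 1.93, 0.9, 0.4, -0.64] [0.568 0.049 0.162]
-65 -1 [-1.06, 1.94, 1.29, 1.36, 0.19, 1.29, -1.34] [0.52  0.027 0.162]
-50 1 [-0.77, 1.63, 0.19, 2.11, 1.71, 1.88, -1.37] [0.568 0.057 0.162]
-50 -1 [-1.18, 1.99, 1.29, 1.61, 0.25, 0.93, -1.5] [0.528 0.023 0.162]
-35 1 [-0.82, 1.78, 0.41, 2.26, 1.83, 1.89, -1.76] [0.566 0.065 0.162]
-35 -1 [-1.27, 2.07, 1.29, 1.84, 0.42, 0.57, -1.78] [0.536 0.022 0.162]
-20 1 [0.47, 2.14, -1.17, 2.32, 4.23, 1.82, 1.1] [0.562 0.072 0.162]
-20 -1 [-1.26, 2.01, 1.08, 2.04, 1.32, 0.59, -2.83] [0.544 0.022 0.162]
0 1 [0.78, 2.13, -1.17, 2.3, 4.15, 1.19, 0.83] [0.554 0.08  0.162]
0 -1 [-1.1, 2.0, 0.85, 2.26, 1.83, 1.16, 2.7] [0.554 0.026 0.162]
```

```bash
cat >> h.py <<'E'
POT=np.array([.5375,.053])
def pour(ad,tilt,mz,back=.015,xy=POT):
    g,rv,_=json.load(open("g.json")); cup=json.load(open("cup.json")); G=np.array([*cup,0])-g
    a=np.radians(ad); h=np.array([np.cos(a),np.sin(a),0]); d=np.array([h[1],-h[0]])
    W=R.from_rotvec(h*np.radians(tilt))*R.from_euler('z',a-np.radians(-80))
    return np.array([*(xy-back*d),mz])-W.apply(np.array([0,0,.075])+G),(W*R.from_rotvec(rv)).as_rotvec()
E
python3 - <<'E'
from workcell import env
from h import *
p=env.observe()["position"]
env.move_l([p[0],p[1],.225],.15); print(env.observe()["q"].round(2))
def tryl(ad,xy,back=.015,t=0,mz=.25,v=.2):
    P,r=pour(ad,t,mz,back,xy)
    try: env.move_l(P,v,rotation=r)
    except env.PlanningError as e: print("fail",ad,xy,t); return False
    o=env.observe(); print(ad,t,o["q"].round(2).tolist(),o["time"],o["contact_force"].round(1)); return True
ok=tryl(-65,np.array([.5,-.15]),0,v=.22) and tryl(-50,POT,v=.22)
if not ok: print(env.observe()["position"])
for ad in(-60,-50,-40):
  for t,mz in((0,.25),(45,.2),(90,.16),(120,.155),(135,.155)):
    q=env.ik(*pour(ad,t,mz)); print(ad,t,None if q is None else q.round(2).tolist())
E
```

```text
[0.   0.89 0.27 1.91 1.64 0.77 1.96]
-65 0 [-0.34, 0.86, 0.13, 2.26, 1.74, 0.95, 1.58] 35.8083 [-0.2 -0.6 -1.8]
-50 0 [-0.67, 0.87, 0.05, 2.05, 1.48, 1.02, 1.83] 36.9667 [ 0.3 -0.3 -1.4]
-60 0 [-0.68, 0.9, 0.07, 1.9, 1.25, 1.07, 1.98]
-60 45 [-0.7, 1.06, 0.07, 2.19, 1.86, 1.18, 0.59]
-60 90 [-0.64, 1.35, -0.06, 2.21, 1.91, 1.78, -0.37]
-60 120 [-0.68, 1.48, 0.02, 2.07, 1.76, 1.9, -0.88]
-60 135 [-0.65, 1.51, -0.02, 1.97, 1.69, 2.02, -1.07]
-50 0 [-0.68, 0.87, 0.05, 2.05, 1.48, 1.02, 1.83]
-50 45 [-0.66, 1.07, 0.04, 2.34, 2.1, 1.3, 0.44]
-50 90 [-0.56, 1.41, -0.12, 2.35, 2.07, 2.0, -0.46]
-50 120 [-0.77, 1.55, 0.21, 2.2, 1.86, 1.83, -1.13]
-50 135 [-0.71, 1.56, 0.11, 2.1, 1.76, 1.98, -1.28]
-40 0 [-0.67, 0.86, 0.05, 2.2, 1.76, 0.99, 1.66]
-40 45 None
-40 90 None
-40 120 [-0.83, 1.67, 0.41, 2.32, 1.96, 1.82, -1.42]
-40 135 [-0.86, 1.68, 0.41, 2.22, 1.83, 1.78, -1.6]
```

```bash
python3 - <<'E'
from workcell import env
from h import *
for t,mz in((30,.23),(60,.2),(80,.175),(92,.165),(102,.165),(112,.16),(122,.16),(132,.16)):
    P,r=pour(-60,t,mz)
    try: env.movep(P,r)
    except env.PlanningError as e: print("fail",t); break
    if t in(92,102,112): env.wait(.3)
    o=env.observe(); print(t,o["q"].round(2).tolist(),round(o["time"],2),o["contact_force"].round(1))
env.wait(.6)
s=env.read_camera("scene")["pixels"];tp=env.read_camera("top")["pixels"]
v=np.hstack([cv2.resize(s[150:290,210:370],(400,350)),cv2.resize(tp[130:250,150:290],(400,350))])
cv2.imwrite("pics/v6.png",v)
E
```

```text
30 [-0.7, 0.94, 0.08, 2.11, 1.68, 1.04, 1.08] 37.75 [ 0.3 -0.6 -2.2]
60 [-0.73, 1.12, 0.1, 2.25, 1.95, 1.31, 0.21] 38.62 [ 0.  -0.8 -0.8]
80 [-0.73, 1.28, 0.09, 2.25, 1.95, 1.54, -0.24] 39.14 [-0.2  0.  -1.5]
92 [-0.73, 1.36, 0.09, 2.21, 1.9, 1.65, -0.46] 39.77 [-0.9  0.8 -1.6]
102 [-0.73, 1.4, 0.09, 2.18, 1.86, 1.73, -0.63] 40.36 [-0.3  1.  -1.9]
112 [-0.73, 1.45, 0.09, 2.13, 1.8, 1.79, -0.78] 40.93 [-0.  -1.  -0.9]
122 [-0.72, 1.48, 0.09, 2.07, 1.74, 1.84, -0.92] 41.2 [-0.8 -0.3 -1.3]
132 [-0.72, 1.5, 0.09, 2.01, 1.68, 1.88, -1.05] 41.46 [-0.7 -0.6 -1.2]
```

View pics/v6.png

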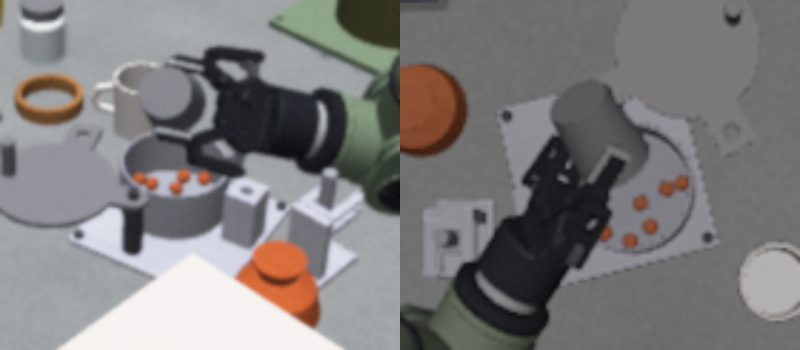

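All six beads are in the pot: top view (605,233), (630,239), (650,226), (641,202), (666,187) and (682,182). Next I'll stand the cup back on its old spot.

```bash
python3 - <<'E'
from workcell import env
from h import *
for t,mz in((100,.18),(60,.21),(30,.23),(0,.25)):
    env.movep(*pour(-60,t,mz))
P,r=pour(-65,0,.25,0,np.array([.5,-.15])); env.move_l(P,.22,rotation=r)
g,rv,_=json.load(open("g.json")); g=np.array(g)
env.move_l(g+[0,0,.15],.22,rotation=rv)
env.move_l(g+[0,0,.012],.15); print(env.observe()["time"])
print(env.move_l(g+[0,0,-.004],.02,stop_force=4)); o=env.observe(); print((o["position"]-g).round(4),o["contact_force"])
env.grip(.085,40); env.wait(.2)
zt=R.from_rotvec(rv).as_matrix()[:,2]
print(env.move_l(o["position"]-.12*zt,.12)); env.move_l(o["position"]-.12*zt+[0,0,.12],.2)
o=env.observe(); print(o["time"],o["contact_force"])
w=wcam(o["position"],o["orientation"]); c=env.read_camera("wrist")["pixels"]
for n,p in dict(rim=[.5368,-.353,.075],mid=[.5368,-.353,.04]).items():
    x,y=proj(w,[p])[0].astype(int); print(n,x,y,c[y,x] if 0<=x<512 and 0<=y<384 else None)
t0=cv2.imread("pics/top0.png").astype(int); t=env.read_camera("top")["pixels"]; cv2.imwrite("pics/t7.png",t); cv2.imwrite("pics/w7.png",c)
d=abs(t.astype(int)-t0).sum(2)>70
n,l,st,ce=cv2.connectedComponentsWithStats(d.astype(np.uint8))
for i in range(1,n):
    if st[i,4]>12: print(st[i].tolist(),ce[i].round(1))
E
```

```text
48.625
True
[ 0.     -0.0004  0.0007] [-0.55597886  2.03675289  7.51710012]
False
51.6667 [ 0.13518501 -0.18048218  0.69651883]
rim 257 243 [56 55 56]
mid 257 258 [133 129 129]
[240, 121, 10, 5, 17] [245.2 123.2]
[225, 126, 34, 30, 378] [239.4 140.4]
[261, 135, 8, 5, 20] [265.  136.9]
[242, 154, 6, 4, 16] [243.8 155.3]
[114, 164, 247, 220, 14402] [229.3 251.3]
[364, 184, 18, 19, 187] [373.8 191.9]
[114, 225, 9, 11, 23] [117.3 231.3]
[121, 225, 6, 10, 20] [124.  229.4]
[476, 359, 36, 25, 715] [493.8 372. ]
[246, 373, 12, 11, 73] [252.6 379.7]
```

```bash
python3 - <<'E'
import cv2
for f in("top0","t7"):
    g=cv2.imread(f"pics/{f}.png"); print(f)
    for r in range(174,210,1): print(" ".join("%3d"%g[r,c,1] for c in range(358,396,2)))
E
```

```text
top0
106 103 105 105 104 105 105 104 105 107 109 105 105 105 106 106 105 106 106
107 104 104 107 107 107 105 105 105 107 108 106 105 107 109 104 102 104 107
107 102 104 108 106 106 107 107 104 105 108 105 106 107 108 104 105 105 105
107 101 104 107 106 105 107 107 104 107 106 105 107 105 105 107 103 107 106
107 104 106 108 107 105 105 105 105 108 108 106 106 105 106 106 105 108 107
108 104 105 108 106 106 105  99 110  95  92  92 101 107 106 106 106 106 106
106 104 103 107 107 107 106  96  98  47  33  44  77  99 106 108 108 107 105
105 105 103 104 105 107 105  91  43  35  35  34  33  73 103 106 107 107 105
103 103 104 100 104 105 101  48  34  37  37  37  35  33  85 106 104 107 107
105 104 103 102 104 102  80  31  34  36  37  37  34  36  49 104 106 106 109
104 103 106 104 104  97  58  61  50  35  37  36  34  34  31  89 106 106 106
104 103 104 107  93  89  59  98  85  48  34  39  37  34  34  64 105 105 104
104 104 104 108  50  81  69  98  96  67  48  35  35  36  36  30 104 103 104
105 105 104 101  32  83  72  74  77  71  63  33  36  35  36  36  93 106 106
106 104 106  77  42  76  71  80
[... 3679 characters left out ...]
 118 118 119 118
119 120 117 117 118  97  65  44  99  91  72  67  85  94 113 119 117 118 119
119 119 117 116 115 120 107  87  79 118  94  98 116 113 118 120 117 116 116
116 117 117 114 116 115 118 120 120 104 105 116 114 114 117 119 114 115 118
117 117 117 114 114 115 117 118 120 118 120 121 116 114 117 117 116 116 117
116 117 115 113 114 117 119 115 118 117 119 119 117 115 118 114 115 118 117
116 116 113 113 114 117 119 115 116 118 120 117 118 115 119 113 116 117 117
115 115 114 116 116 115 116 118 116 117 118 116 118 118 118 116 117 117 116
114 116 114 114 116 113 117 119 115 117 118 118 117 119 119 119 116 116 115
116 105 112 115 116 115 116 119 118 119 118 116 116 119 118 117 117 117 114
```

The cup stands upright and empty on its old spot, so I'm handing the job in.

```bash
python3 - <<'E'
from workcell import env
print(env.close_job())
E
```

```text
the job is handed in; nothing more can be done
None
```

I handed the job in at about 52 s of the 72 s allowed: the pin is parked, the cover is open against its stop, all six beads are in the pot, and the empty cup stands upright on its old spot; I saw no sign that anything else on the bench moved.

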